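Mix fresh indicator tablets into the desiccant dish and seal it

TASK

Take the stirring paddle from its holder and, reaching in under the open lid, stir the orange and white desiccant tablets together in the dish until both colours are found in every half of the dish: the back half and the front half, the left half and the right half. Keep all the tablets in the dish and move them with the paddle only. Then stand the stirrer back in its holder, paddle down, shut the lid and press it down with the fingers, firmly for a moment but without leaning on it, so that it is fully home; leave the reel, bottle and circuit board where they are.

Things in the scene. Friction and masses are not known exactly. Their poses are not given: they have to be found in the camera images.
- dish: round stainless dish fixed to the bench on a grey plate 190 x 176 x 8 mm. Origin: on the dish's axis at bench height; +x to the back (hinge), +y left, z up. Inside radius 76 mm, outside 80; inner floor 14 mm, rim 58 mm above the origin. Hinge axis along y at x = 91, z = 58.5 mm. Back half: x above 0; left half: y above 0
- lid (a joint): the dish's clear round lid (radius 83 mm, 7 mm thick, orange tab in front) on a stiff rear hinge: 0 = shut flat on the rim, grows as it opens, stop at 1.15 rad. It stays where it is left (1 to 3 N at the tab moves it); as it opens no further than the stop it overhangs the back half of the dish
- lid_tab (a point): centre of the upper (outer) face of the orange tab on the lid, 184 mm from the hinge axis; the tab is 44 mm wide, runs from 169 to 199 mm from the hinge, 7 mm thick. Site axes: those of the lid: -x from the hinge to the tab, z out of the lid's outer face
- holder: fixed tool holder: yellow foot 130 x 90 x 12 mm carrying a steel pocket that leans 0.45 rad from vertical towards the holder's -x. Origin at the centre of the foot, bench height, z up. The pocket is 90 mm deep along its axis, inside 26 mm (in the leaning plane) by 34 mm (along y), 3 mm walls, open at its upper end
- holder_seat (a point): middle of the inside bottom of the holder's pocket, at (35, 0, 30) mm in the holder's frame. The pocket's axis runs up from here along (-0.435, 0, 0.900) in the holder's frame
- stirrer: stirring paddle, 190 mm, 130 g. Origin: middle of the paddle's free end; z along the stem to the handle. Steel paddle z 0-22 mm, 24 wide (y), 10 thick (x); round 10 mm stem to z = 115; black handle z 115-190, 22 (y) by 18 (x). Starts in the holder's pocket, paddle down, its y along the holder's y, lying on the pocket's lower (front, -x) wall, handle leaning up to the holder's -x
- stirrer_grip (a point): point on the stirrer's axis to grip it across its 22 mm width (y), 150 mm from the paddle's end
- orange0: pressed desiccant tablet, one of the orange ones, a barrel 26 mm across and 18 mm high, 14 g; origin at the centre of its underside
- orange1: pressed desiccant tablet, one of the orange ones, a barrel 26 mm across and 18 mm high, 14 g; origin at the centre of its underside
- orange2: pressed desiccant tablet, one of the orange ones, a barrel 26 mm across and 18 mm high, 14 g; origin at the centre of its underside
- orange3: pressed desiccant tablet, one of the orange ones, a barrel 26 mm across and 18 mm high, 14 g; origin at the centre of its underside
- orange4: pressed desiccant tablet, one of the orange ones, a barrel 26 mm across and 18 mm high, 14 g; origin at the centre of its underside
- white0: pressed desiccant tablet, one of the white ones, a barrel 26 mm across and 18 mm high, 14 g; origin at the centre of its underside
- white1: pressed desiccant tablet, one of the white ones, a barrel 26 mm across and 18 mm high, 14 g; origin at the centre of its underside
- white2: pressed desiccant tablet, one of the white ones, a barrel 26 mm across and 18 mm high, 14 g; origin at the centre of its underside
- white3: pressed desiccant tablet, one of the white ones, a barrel 26 mm across and 18 mm high, 14 g; origin at the centre of its underside
- white4: pressed desiccant tablet, one of the white ones, a barrel 26 mm across and 18 mm high, 14 g; origin at the centre of its underside
- spool: bystander: reel of solder standing on end, 60 mm across, 48 mm high; origin under its centre
- flux_bottle: bystander: white flux bottle with red cap, 48 mm across, 110 mm high; origin under its centre
- board: bystander: green circuit board lying flat, 80 x 110 mm, up to 14 mm high; origin under its centre

How it is judged:
On the way, in this order (a step that is already met when the one before it is completed fails the run):
1. the stirrer's paddle is down among the tablets and pushes at least one of them (horizontal distance between stirrer and dish below 0.078 m and z of stirrer in the frame of dish below 0.032 m and (contact force between stirrer and orange0 above 0.05 N or contact force between stirrer and orange1 above 0.05 N or contact force between stirrer and orange2 above 0.05 N or contact force between stirrer and orange3 above 0.05 N or contact force between stirrer and orange4 above 0.05 N or contact force between stirrer and white0 above 0.05 N or contact force between stirrer and white1 above 0.05 N or contact force between stirrer and white2 above 0.05 N or contact force between stirrer and white3 above 0.05 N or contact force between stirrer and white4 above 0.05 N)).
2. the tablets are mixed: both colours in the back, front, left and right halves, with the paddle still in the dish (x of any of orange0, orange1, orange2, orange3, orange4 in the frame of dish below 0 m and x of any of orange0, orange1, orange2, orange3, orange4 in the frame of dish above 0 m and y of any of orange0, orange1, orange2, orange3, orange4 in the frame of dish below 0 m and y of any of orange0, orange1, orange2, orange3, orange4 in the frame of dish above 0 m and x of any of white0, white1, white2, white3, white4 in the frame of dish below 0 m and x of any of white0, white1, white2, white3, white4 in the frame of dish above 0 m and y of any of white0, white1, white2, white3, white4 in the frame of dish below 0 m and y of any of white0, white1, white2, white3, white4 in the frame of dish above 0 m and horizontal distance between stirrer and dish below 0.078 m and z of stirrer in the frame of dish below 0.032 m), for 0.1 s.
3. the stirrer stands in its holder again (distance between stirrer and holder_seat below 0.025 m and angle between stirrer's own z axis and vertical below 0.95 rad), for 0.2 s.
4. the lid is shut and the fingers press on it with more than 5 N (value of joint lid below 0.025 rad and contact force between the fingers and lid above 5 N), for 0.1 s.
At the end, for the whole second after the job is handed in: Lid within 0.025 rad of shut; stirrer at rest in its holder, its end within 25 mm of the pocket's bottom, handle up; all tablets in the dish below the rim; by centres, at least one tablet of each colour in the back, the front, the left and the right half (all of step 3 and x of any of orange0, orange1, orange2, orange3, orange4 in the frame of dish below 0 m and x of any of orange0, orange1, orange2, orange3, orange4 in the frame of dish above 0 m and y of any of orange0, orange1, orange2, orange3, orange4 in the frame of dish below 0 m and y of any of orange0, orange1, orange2, orange3, orange4 in the frame of dish above 0 m and x of any of white0, white1, white2, white3, white4 in the frame of dish below 0 m and x of any of white0, white1, white2, white3, white4 in the frame of dish above 0 m and y of any of white0, white1, white2, white3, white4 in the frame of dish below 0 m and y of any of white0, white1, white2, white3, white4 in the frame of dish above 0 m and horizontal distance between each of orange0, orange1, orange2, orange3, orange4, white0, white1, white2, white3, white4 and dish below 0.08 m and z of orange0 in the frame of dish between 0 and 0.058 m and z of orange1 in the frame of dish between 0 and 0.058 m and z of orange2 in the frame of dish between 0 and 0.058 m and z of orange3 in the frame of dish between 0 and 0.058 m and z of orange4 in the frame of dish between 0 and 0.058 m and z of white0 in the frame of dish between 0 and 0.058 m and z of white1 in the frame of dish between 0 and 0.058 m and z of white2 in the frame of dish between 0 and 0.058 m and z of white3 in the frame of dish between 0 and 0.058 m and z of white4 in the frame of dish between 0 and 0.058 m and value of joint lid below 0.025 rad and linear speed of stirrer below 0.02 m/s); the robot touches nothing.
It fails at once if the fingers or arm touch a tablet (contact force between any of the fingers, the arm and orange0 above 0.3 N or contact force between any of the fingers, the arm and orange1 above 0.3 N or contact force between any of the fingers, the arm and orange2 above 0.3 N or contact force between any of the fingers, the arm and orange3 above 0.3 N or contact force between any of the fingers, the arm and orange4 above 0.3 N or contact force between any of the fingers, the arm and white0 above 0.3 N or contact force between any of the fingers, the arm and white1 above 0.3 N or contact force between any of the fingers, the arm and white2 above 0.3 N or contact force between any of the fingers, the arm and white3 above 0.3 N or contact force between any of the fingers, the arm and white4 above 0.3 N).
It fails at once if a tablet is thrown out of the dish (horizontal distance between any of orange0, orange1, orange2, orange3, orange4, white0, white1, white2, white3, white4 and dish above 0.085 m).
It fails at once if the lid is pushed with more than 60 N (contact force between anything else and lid above 60 N).
It fails at once if the reel, bottle or board is shifted by more than 20 mm or tipped (distance of any of spool, flux_bottle, board from where it was at the start of the episode above 0.02 m or angle between any of spool, flux_bottle, board's own z axis and vertical above 0.3 rad).
It also fails if it takes over 72 s, if anything falls off the work surface, if the arm or the gripper's body presses on something with over 40 N, if the wrist force passes 120 N, or if a joint passes its speed limit or range.

ROBOT

A 6-joint arm with a two-finger parallel gripper is mounted at the origin on the work surface. World frame = base frame: x ahead of the robot, y to its left, z up, the work surface at z = 0. Lengths are in m, angles in rad, forces in N, time in s.
With the tool pointing down it reaches from about 0.35 to 0.975 m from the base axis. Payload 4.9 kg.
Tool frame: the origin (TCP) lies at the very end of the fingers, on their centre line; the grasp point (between the pads) lies 19 mm behind it; z points along the fingers, y is the line along which they close (so a half turn about z gives the same grasp; the last joint's range is limited). The gripper opens to 85 mm and grips with 20 to 120 N. Pads are 22 mm wide; open, the fingers measure 114 mm over their backs; the gripper's body (76 mm by 85 mm) begins 54 mm behind the grasp point. The pads swing forward as they close: fully open they stand 13 mm farther back than shut.
Start: joints at [1.226, 0.053, 1.613, -0, 1.476, -0.119], TCP at [0.14, 0.609, 0.192] pointing down, gripper open.
Joint ranges: [-3.01, 3.01], [-1.01, 2.22], [0.06, 2.58], [-1.02, 4.17], [0.09, 2.62], [-3.14, 3.14]. Speed limits (rad/s): [2.57, 2.57, 3.14, 3.14, 3.14, 3.14].

INTERFACE

Orientations are given as a unit quaternion [w, x, y, z].
In Python, from plant import manip gives the robot as it stands.
- The arm moves only by the shell command python3 -m pendant 'ROWS'. ROWS is JSON, a list of rows, each a list of 3 entries, a list of its own where there are three numbers: the opening, from 0 (shut) to 1 (fully open), then the shift along the tool's x, y, z in units of 12 cm (1.0 is 12 cm), then the turn about the tool's z in units of pi rad (1.0 is pi rad). In form: [[gripper, [dx, dy, dz], roll], ...]. A call has 1 to 10 rows; each row is the pose to reach, as a shift and turn from the pose commanded when the call began, along the tool's axes at that moment, turning the shorter way round; what a row does not reach only later rows make up. A row lasts 1/10 s, in which the tool goes at most 50 mm and 8.59 degrees, less where a joint would pass 70% of its speed; a pose out of reach is approached as far as the arm can. A call with a number of a shift or a turn outside -1 to 1 is refused whole. A call with a gripper value outside its range is refused whole. The fingers move at their own pace and stop on an object; the grip force is fixed at half the most. Time passes only in rows, so rows that repeat a pose let the fingers close. It gives the time, the measured TCP pose, the force, the opening and the grip force at its end, in the units of the state.
- manip.state(): the state, without advancing time (a new reading comes with each control period).
- manip.grab_frame(name): name is "scene" or "top" or "wrist"; returns a dict with "img" (420x560x3 uint8, red, green, blue), "fx", "fy", "cx", "cy" (pixels), "D" ([k1, k2, p1, p2, k3] as OpenCV has them; the pictures are not rectified), "eye" and "rotation" of the camera in the world; the wrist camera has in their place "tool_from_camera" (4x4, takes a point from camera to tool coordinates, whose origin is the TCP and whose axes are the flange's). Camera axes: x right, y down, z forward; pixel columns grow to the right and rows downward; lengths in m; the calibration is good to about 2 mm. A picture is of the moment at which its call begins: read the wrist's pose just before it. There is no depth.
- manip.job_done(): hands the job in; it is judged then, once.
The state is a dict: "time": time; "joint_pos": joint angles; "joint_vel": joint speeds; "joint_efforts": joint torques, N m; "tool_pos": TCP position; "tool_rot": TCP orientation; "contact_force": force on the tool from outside, world axes, zero at the start; "ft_torque": the same for the moment, N m; "gripper_width": opening from 0.0 (shut) to 1.0 (fully open); "grasp_force": force on a finger pad.
Only numpy, scipy, OpenCV 4.12 (cv2) and the standard library are available. Lean on these libraries where they do the work, as an engineer would, in place of code of your own. Each camera call takes 0.05 s, during which the arm holds its last target. There are 200 camera calls.

## Working session

There is one attempt and no reset: what is moved stays moved. The work goes in short steps, Python scripts to look and compute and a shell command to move; the robot and the scene stay as the last step left them, time stands still between calls to the robot, and variables do not carry over. Pictures are saved under pics/ and viewed, at most 10 in all, crops included, and the job is handed in when it is done.

```bash
ls; mkdir -p pics
python3 - <<'E'
from plant import manip
import cv2,numpy as np
np.set_printoptions(precision=4,suppress=True)
for n in("scene","top"):
    f=manip.grab_frame(n); cv2.imwrite(f"pics/{n}0.png",f["img"][:,:,::-1]); print(n,{k:v for k,v in f.items() if k!="img"})
f=manip.grab_frame("wrist");print(f["tool_from_camera"],f["fx"])
print(manip.state())
E
```

```text
pics
scene {'fx': 418.53303889501376, 'fy': 418.53303889501376, 'cx': 284.36517094505797, 'cy': 208.37295288429306, 'D': array([-0.0704,  0.    ,  0.    ,  0.    ,  0.    ]), 'eye': array([ 0.9709, -0.4767,  0.5478]), 'rotation': array([-0.4328,  0.838 ,  0.2961, -0.151 ])}
top {'fx': 454.7204226982151, 'fy': 454.7204226982151, 'cx': 282.3692065464723, 'cy': 212.76738931803607, 'D': array([-0.0801,  0.    ,  0.    ,  0.    ,  0.    ]), 'eye': array([ 0.4845, -0.0114,  0.8802]), 'rotation': array([-0.0502,  0.715 , -0.6967,  0.0289])}
[[-0.0017 -0.9449 -0.3274  0.0842]
 [ 1.     -0.0017 -0.0003 -0.0004]
 [-0.0002 -0.3274  0.9449 -0.183 ]
 [ 0.      0.      0.      1.    ]] 326.04368783543913
{'time': 0.15, 'joint_pos': array([ 1.226 ,  0.0532,  1.614 , -0.    ,  1.476 , -0.119 ]), 'joint_vel': array([-0.0002, -0.0029, -0.0016, -0.0002,  0.0026,  0.0011]), 'joint_efforts': array([  0.0006, -39.4239, -37.0724,  -0.0002,   0.0046,  -0.    ]), 'tool_pos': array([0.1397, 0.6086, 0.1909]), 'tool_rot': array([-0.0002,  0.1126,  0.9936, -0.0008]), 'contact_force': array([ 0.0573, -0.6023,  0.1932]), 'ft_torque': array([-0.0146, -0.0014, -0.0155]), 'grasp_force': 0.0, 'gripper_width': 0.9949936435881307}
```

View pics/scene0.png

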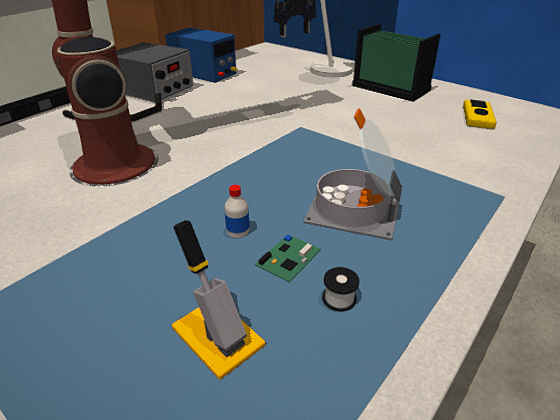

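View pics/top0.png

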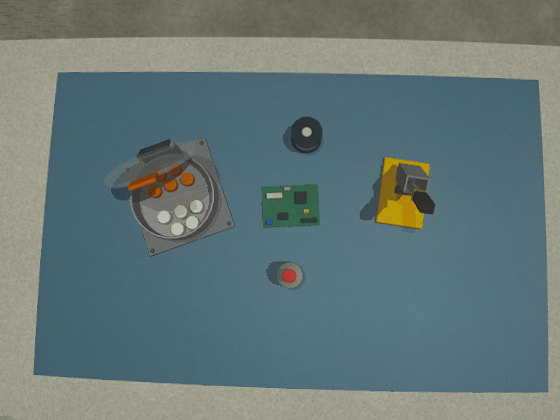

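The scene picture shows the holder at (220,330) with the handle at (187,245), and the dish at (355,200) with its lid open. The top picture shows the dish around (172,195) with orange tablets at the back and white in front, the hinge at (155,148), the holder at (405,193) and the handle end at (424,202). Next I'll measure the holder by mask and enlarge the dish.

```bash
cat > h.py <<'E'
from plant import manip
import cv2,numpy as np
from scipy.spatial.transform import Rotation as R
np.set_printoptions(precision=4,suppress=True)
def grab(n,save=None):
    st=manip.state(); f=manip.grab_frame(n)
    f["K"]=np.array([[f["fx"],0,f["cx"]],[0,f["fy"],f["cy"]],[0,0,1.]])
    if n=="wrist":
        q=st["tool_rot"];A=R.from_quat([*q[1:],q[0]]).as_matrix();T=f["tool_from_camera"]
        f["R"]=A@T[:3,:3]; f["eye"]=st["tool_pos"]+A@T[:3,3]
    else:
        q=f["rotation"];f["R"]=R.from_quat([*q[1:],q[0]]).as_matrix()
    if save: cv2.imwrite(save,f["img"][:,:,::-1])
    return f
def rays(f,p):
    u=cv2.undistortPoints(np.float64(p).reshape(-1,1,2),f["K"],f["D"]).reshape(-1,2)
    return np.c_[u,np.ones(len(u))]@f["R"].T
def plane(f,p,z):
    d=rays(f,p); return f["eye"]+d*((z-f["eye"][2])/d[:,2])[:,None]
def tri(f,p,g,q):
    a,b=rays(f,p)[0],rays(g,q)[0]
    s=np.linalg.lstsq(np.c_[a,-b],g["eye"]-f["eye"],rcond=None)[0]
    P,Q=f["eye"]+a*s[0],g["eye"]+b*s[1]; return (P+Q)/2,np.linalg.norm(P-Q)
def proj(f,P):
    Rw=f["R"].T; return cv2.projectPoints(np.float64(P).reshape(-1,1,3),cv2.Rodrigues(Rw)[0],-Rw@f["eye"],f["K"],f["D"])[0].reshape(-1,2)
def mask(f,lo,hi): return cv2.inRange(cv2.cvtColor(f["img"],cv2.COLOR_RGB2HSV),lo,hi)
def blobs(m,amin):
    n,l,s,c=cv2.connectedComponentsWithStats(m); return [(c[i],s[i,4],l==i) for i in range(1,n) if s[i,4]>=amin]
E
python3 - <<'E'
from h import *
t=grab("top")
m=mask(t,(20,150,80),(32,255,255))
b=max(blobs(m,50),key=lambda b:b[1])[2]
ys,xs=np.nonzero(b); P=plane(t,np.c_[xs,ys],.012)[:,:2]
print("foot",cv2.minAreaRect(np.float32(P*1000)))
for c,a,_ in blobs(mask(t,(0,0,0),(180,255,45)),30): print("dark",c,a)
for nm,lo,hi in(("or",(3,180,90),(15,255,255)),("wh",(0,0,170),(180,40,255))):
    for c,a,_ in blobs(mask(t,lo,hi),15): print(nm,c,a,plane(t,[c],.032)[0])
im=cv2.resize(t["img"][120:270,90:290],None,fx=4,fy=4,interpolation=cv2.INTER_CUBIC);cv2.imwrite("pics/dish.png",im[:,:,::-1])
E
```

```text
foot ((626.8414916992188, -214.59310913085938), (89.16116333007812, 128.90875244140625), 82.70703887939453)
dark [415.1471 197.5882] 34
or [174.6667 170.0417] 24 [0.657  0.2248 0.032 ]
or [143.8016 181.0545] 257 [0.6344 0.284  0.032 ]
or [187.0687 178.7786] 131 [0.6405 0.1997 0.032 ]
or [170.4915 184.661 ] 118 [0.6284 0.2313 0.032 ]
or [154.9818 191.0636] 110 [0.6154 0.2608 0.032 ]
wh [273.3182 195.3182] 44 [0.6122 0.0335 0.032 ]
wh [197.6087 205.8696] 69 [0.5887 0.1767 0.032 ]
wh [182.5862 213.4828] 29 [0.5735 0.2048 0.032 ]
wh [163.3894 216.4071] 113 [0.567  0.2416 0.032 ]
wh [191.3898 222.0847] 118 [0.5576 0.1871 0.032 ]
wh [176.7368 228.5175] 114 [0.5447 0.2146 0.032 ]
```

View pics/dish.png

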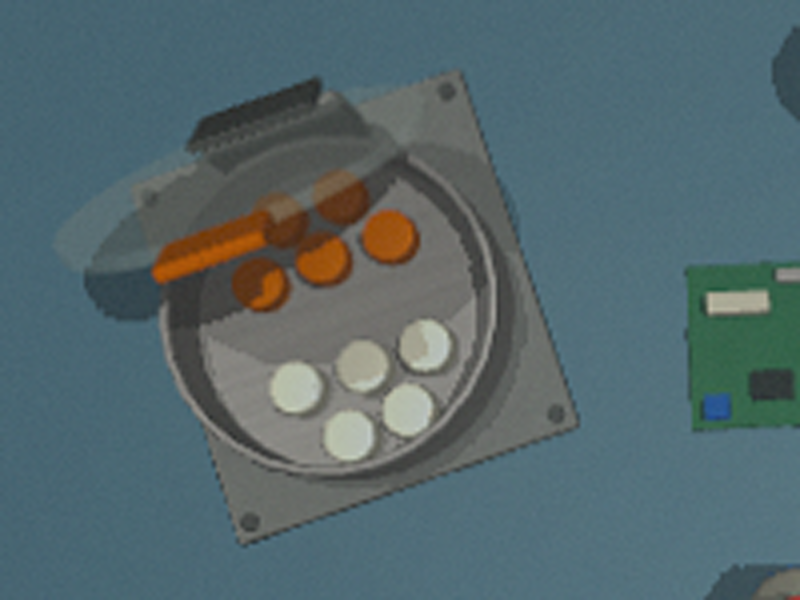

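The enlarged dish shows plate corners at crop (462,71), (578,425) and (241,545), rim points around the circle, five orange tablets at the back and five white in front. The foot measures 129 x 89 mm, as it should.

Run:
```python
from h import *
from scipy.optimize import least_squares
t=grab("top");s=grab("scene")
c=lambda a:(np.array(a)-1.5)/4+[90,120]
C=plane(t,c([(462,71),(578,425),(241,545)]),.008)[:,:2]
print(C,np.linalg.norm(np.diff(C,axis=0),axis=1),"mid",(C[0]+C[2])/2)
e=C[0]-C[1];f=C[1]-C[2]; print("yaw",np.arctan2(e[1],e[0]),"alt",np.arctan2(f[0],-f[1]))
P=plane(t,c([(498,300),(487,245),(487,350),(440,430),(330,478),(225,440),(180,385),(160,320)]),.058)[:,:2]
r=least_squares(lambda q:np.hypot(*(P-q[:2]).T)-q[2],[.6,.23,.08]);print("rim",r.x,r.fun)
for c_,a,_ in blobs(mask(s,(3,180,90),(15,255,255)),15): print("scene or",c_,a,tri(t,[143.8,181.05],s,c_))
# holder check: predict grip, handle end, seat
hy=-.1273;h=np.array([.6268,-.2146,0])
A=R.from_euler('z',hy).as_matrix()
o=h+A@[.0278,0,.0265];ax=A@[-.435,0,.9]
print("grip",o+.15*ax)
for k in(.115,.15,.19): print(k,proj(s,o+k*ax),proj(t,o+k*ax))
for f in(s,t):
  for c_,a,_ in blobs(mask(f,(0,0,0),(180,255,45)),30): 
    if a<2500: print("dark",c_,a)
```

```text
[[0.7291 0.174 ]
 [0.5544 0.1089]
 [0.4917 0.2713]] [0.1864 0.1741] mid [0.6104 0.2226]
yaw 0.3566478103474329 alt 0.3683571802089483
rim [0.603  0.2206 0.0788] [ 0.0006 -0.     -0.0012  0.0002  0.0012 -0.0009 -0.0008  0.0009]
scene or [359.48  118.144] 125 (array([0.602 , 0.2199, 0.2165]), np.float64(0.00043544255650686557))
scene or [368.4149 197.9468] 282 (array([0.6284, 0.2833, 0.0085]), np.float64(0.02549511488206556))
grip [ 0.5897 -0.2098  0.1615]
0.115 [[200.3131 269.3781]] [[417.4184 194.3942]]
0.15 [[191.5439 247.6352]] [[421.5062 200.7299]]
0.19 [[181.2282 221.9022]] [[426.6474 208.7131]]
dark [85.5354 13.3701] 127
dark [293.9486  11.8084] 856
dark [400.8534  68.0438] 2101
dark [85.3188 44.1304] 483
dark [223.6348  47.9625] 293
dark [130.2705  48.2295] 122
dark [164.9661  59.0508] 59
dark [172.4225  66.8169] 71
dark [99.0433 85.5728] 1615
dark [159.6282  74.2821] 78
dark [185.8571  80.9762] 42
dark [176.6  84.8] 45
dark [ 34.2318 104.3723] 1096
dark [166.9556  88.9333] 45
dark [147.3424 109.2305] 295
dark [478.2625 103.4625] 80
dark [480.8689 111.2951] 61
dark [ 68.2632 114.1579] 57
dark [389.7027 213.1081] 37
dark [189.0369 243.0119] 758
dark [283.8039 247.3725] 51
dark [264.7108 257.8675] 83
dark [288.5169 264.1017] 118
dark [200.6129 269.3871] 31
dark [340.977  280.5837] 651
dark [338.2707 304.0827] 133
dark [233.8776 347.5   ] 98
dark [417.9167 202.0833] 36
```

Grip prediction agrees with the seen handle (189,243 in scene); the tab sits 183 mm from the hinge, so the lid stands at about 1.04 rad. I'll first nudge it to its stop with closed fingers, for more room under it.

```bash
cat > go.py <<'E'
# python3 go.py X Y Z [yaw of tool y, rad]: needed shift in tool axes/12cm and roll/pi; with D: frame dish
from h import *
import sys
DC=np.array([.603,.2206]);DY=.362
def where():
    st=manip.state();q=st["tool_rot"];A=R.from_quat([*q[1:],q[0]]).as_matrix();return st,A
if __name__=="__main__":
    a=sys.argv[1:];st,A=where()
    P=np.array(list(map(float,a[1:4])))
    if a[0]=="D":
        c,s=np.cos(DY),np.sin(DY);P[:2]=DC+np.array([[c,-s],[s,c]])@P[:2]
    ty=np.arctan2(A[1,1],A[0,1])
    print("t",round(st["time"],2),"shift",A.T@(P-st["tool_pos"])/.12,"F",st["contact_force"],"w",st["gripper_width"],"tool z",A[:,2],
     "roll",(-(float(a[4])-ty)/np.pi if len(a)>4 else 0))
E
R='[0,[-0.98,-0.67,0],0]'
python3 -m pendant '[[0,[-0.98,-0.67,0],0],[0,[-0.98,-0.67,0],0],[0,[-0.98,-0.67,0],0],[0,[-0.98,-0.67,0],0]]'
python3 -m pendant '[[0,[-0.98,-0.67,0],0],[0,[-0.98,-0.67,0],0],[0,[-0.98,-0.67,0],0],[0,[-0.98,-0.67,0],0]]'
python3 -m pendant '[[0,[-0.98,-0.67,0],0],[0,[-0.98,-0.67,0],0],[0,[-0.98,-0.67,0],0],[0,[-0.98,-0.67,0],0]]'
python3 go.py D -.08 0 .19;python3 go.py D 0.03 0 .19
```

```text
time: 0.7
tool_pos: [0.2393, 0.5016, 0.1919]
tool_rot: [0.001, 0.115, 0.993, -0.0]
contact_force: [0.0, 1.1, 0.8]
gripper_width: 0.331
grasp_force: 0.0
time: 1.1
tool_pos: [0.3357, 0.3973, 0.192]
tool_rot: [0.001, 0.115, 0.993, -0.0]
contact_force: [-0.3, 1.1, 0.6]
gripper_width: -0.002
grasp_force: 0.0
time: 1.5
tool_pos: [0.432, 0.293, 0.192]
tool_rot: [0.0, 0.115, 0.993, -0.0]
contact_force: [0.3, 0.5, 0.2]
gripper_width: 0.002
grasp_force: 0.0
t 1.5 shift [-0.972  -0.6342  0.0179] F [0.2913 0.5496 0.1737] w 0.0024262585318117233 tool z [ 0.0008 -0.0005 -1.    ] roll 0
t 1.5 shift [-1.7324 -0.1222  0.0184] F [0.2913 0.5496 0.1737] w 0.0024262585318117233 tool z [ 0.0008 -0.0005 -1.    ] roll 0
```

```bash
python3 -m pendant '[[0,[-0.97,-0.63,0],0],[0,[-0.97,-0.63,0],0],[0,[-0.97,-0.63,0],0],[0,[-0.97,-0.63,0],0],[0,[-0.97,-0.63,0],0]]'
python3 -m pendant '[[0,[-0.14,0.09,0],0],[0,[-0.24,0.16,0],0],[0,[-0.31,0.21,0],0],[0,[-0.35,0.235,0],0],[0,[-0.38,0.255,0],0],[0,[-0.42,0.28,0],0]]'
python3 -m pendant '[[0,[-0.03,0.02,0],0],[0,[-0.06,0.04,0],0],[0,[-0.09,0.06,0],0]]'
python3 go.py D -.08 0 .19
python3 - <<'E'
from h import *
t=grab("top");s=grab("scene","pics/s1.png")
for f in(t,s):
  for c,a,_ in blobs(mask(f,(3,180,90),(15,255,255)),15): print(c,a)
E
```

```text
time: 2.0
tool_pos: [0.526, 0.1964, 0.1916]
tool_rot: [-0.001, 0.113, 0.994, 0.0]
contact_force: [-0.1, 0.6, 0.6]
gripper_width: -0.001
grasp_force: 0.0
time: 2.6
tool_pos: [0.5826, 0.2173, 0.1919]
tool_rot: [-0.0, 0.112, 0.994, -0.0]
contact_force: [-0.3, 0.1, -0.0]
gripper_width: -0.001
grasp_force: 0.0
time: 2.9
tool_pos: [0.5953, 0.2214, 0.1923]
tool_rot: [0.0, 0.113, 0.994, -0.0]
contact_force: [-1.5, -0.4, 1.3]
gripper_width: 0.001
grasp_force: 0.7
t 2.9 shift [ 0.4911 -0.3616  0.0187] F [-1.5462 -0.4124  1.3403] w 0.0007180848253853475 tool z [ 0.0001 -0.     -1.    ] roll 0
[174.9231 170.6667] 39
[187.0752 178.9474] 133
[170.4651 184.6047] 129
[156.1786 193.3571] 56
[359.6381 119.3048] 105
[368.3417 197.8849] 278
```

```bash
python3 -m pendant '[[0,[-0.035,0.023,0],0],[0,[-0.07,0.047,0],0],[0,[-0.1,0.065,0],0]]' | grep force
python3 -m pendant '[[0,[-0.02,0.013,0],0],[0,[-0.04,0.026,0],0]]' | grep force
python3 go.py D -.08 0 .19
```

```text
contact_force: [0.4, 0.1, 0.1]
grasp_force: 0.0
contact_force: [-0.9, -0.1, -0.7]
grasp_force: 0.0
t 3.5 shift [ 0.6305 -0.4531  0.0128] F [-0.877  -0.0666 -0.7055] w -0.003130630461348857 tool z [-0.0004 -0.0001 -1.    ] roll 0
```

```bash
python3 -m pendant '[[0,[-0.02,0.013,0],0],[0,[-0.04,0.026,0],0],[0,[-0.06,0.04,0],0]]' | grep -m1 force
python3 -m pendant '[[0,[-0.02,0.013,0],0],[0,[-0.04,0.026,0],0]]' | grep -m1 force
python3 - <<'E'
from h import *
s=grab("scene","pics/s1.png")
for c,a,_ in blobs(mask(s,(3,180,90),(15,255,255)),15): print(c,a)
im=cv2.resize(s["img"][60:260,250:450],None,fx=3,fy=3,interpolation=cv2.INTER_CUBIC);cv2.imwrite("pics/s1c.png",im[:,:,::-1])
E
python3 go.py D -.08 0 .19
```

```text
contact_force: [-0.2, 0.4, 0.5]
contact_force: [-0.5, 0.5, 0.2]
[359.4545 118.1405] 121
[368.4362 197.9504] 282
t 4.05 shift [ 0.7327 -0.5205  0.0155] F [-0.6258  0.1378 -0.2947] w -0.0003659345873262127 tool z [ 0.0003  0.0001 -1.    ] roll 0
```

View pics/s1c.png

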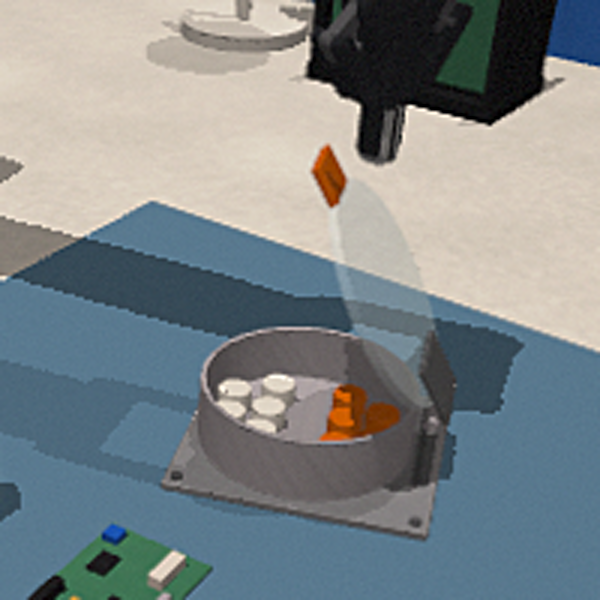

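The picture shows the tab unmoved at (359,118), with the closed fingertips at about (376,113) apparently off to the far side of the lid. I'll check this by projection.

Run:
```python
from h import *
st=manip.state();s=grab("scene");t=grab("top","pics/t1.png")
print(st["tool_pos"],proj(s,st["tool_pos"]),proj(t,st["tool_pos"]))
print(proj(s,[.602,.22,.2165]),proj(t,[.602,.22,.2165]), proj(s,[.603,.2206,.058]))
im=cv2.resize(t["img"][80:280,60:260],None,fx=3,fy=3,interpolation=cv2.INTER_CUBIC);cv2.imwrite("pics/t1c.png",im[:,:,::-1])
```

```text
[0.6279 0.2335 0.1919] [[372.7686 130.9353]] [[141.5266 167.3774]]
[[359.3933 118.1735]] [[143.6685 180.929 ]] [[352.4043 185.9406]]
```

View pics/t1c.png

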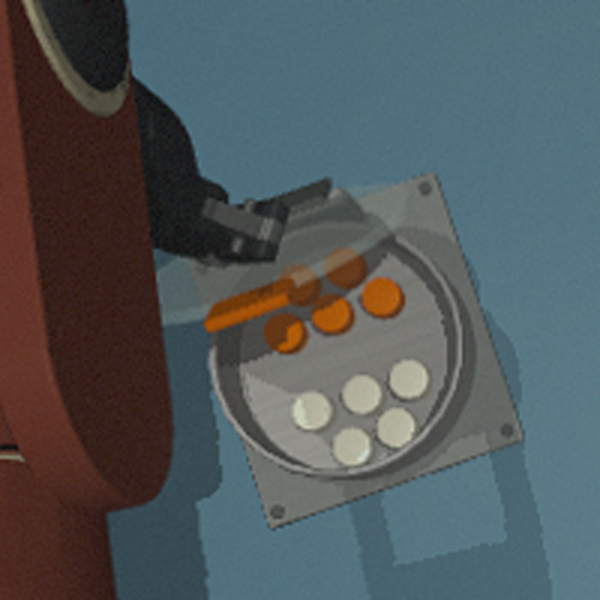

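Run:
```python
from h import *
s=grab("scene");t=grab("top");w=grab("wrist","pics/w1.png")
print(manip.state()["tool_pos"])
for q in ([152,166],[146,166],[150,155],[140,155]): print(q,tri(t,q,s,[376,113]))
# wrist: tip expected
print("tip in wrist",proj(w,manip.state()["tool_pos"]),proj(w,[.602,.22,.2165]),proj(w,[.6279,.2335,.211]))
```

```text
[0.6273 0.2333 0.1919]
[152, 166] (array([0.6303, 0.2093, 0.2352]), np.float64(0.021446781912241884))
[146, 166] (array([0.6287, 0.2177, 0.2327]), np.float64(0.01677441403457729))
[150, 155] (array([0.6392, 0.2069, 0.2405]), np.float64(0.006548676529939516))
[140, 155] (array([0.6365, 0.2207, 0.2367]), np.float64(0.0012796661319703603))
tip in wrist [[280.3106 239.0761]] [[244.7302 221.0244]] [[281.004  254.2568]]
```

View pics/w1.png

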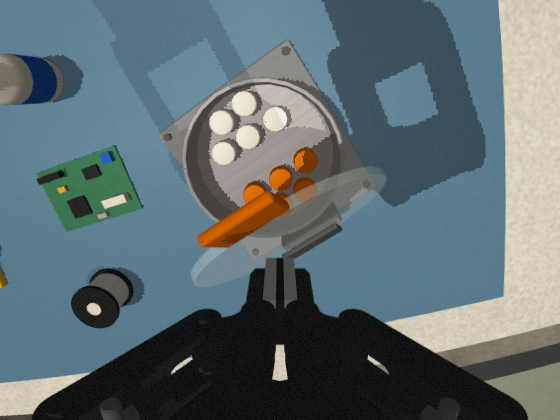

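The top crop and the wrist picture show the fingertips ending near wrist pixel (282,260), behind the tab at (243,220). The reported TCP would be at row 239, so the tips look about 40 mm short. I'll check this against the first picture.

Run:
```python
from h import *
s=grab("scene")
p=np.array([.1397,.6086,.1909])
y=np.array([.2238,.9746,0])
for z in(0,.02,.04,.06):
  print(z,[proj(s,p+[0,0,z]+k*y)[0] for k in(-.0425,0,.0425)])
im=cv2.imread("pics/scene0.png",0)
sub=im[0:50,262:335]; print((sub<60).sum(1)); 
for r in range(8,50,3): x=np.nonzero(im[r,262:335]<60)[0]; print(r,x+262)
```

```text
0 [array([283.8502,  53.266 ]), array([294.3304,  51.0838]), array([304.4664,  48.9873])]
0.02 [array([283.8665,  46.7644]), array([294.43  ,  44.6757]), array([304.6436,  42.671 ])]
0.04 [array([283.883 ,  40.1629]), array([294.5307,  38.171 ]), array([304.8228,  36.2614])]
0.06 [array([283.8998,  33.4599]), array([294.6327,  31.5684]), array([305.0041,  29.7572])]
[68 68 69 69 68 68 68 68 68 68 69 69 68 68 68 68 68 69 69 68 68 68 66 66
 66 64 64 64 64 64 64 64 64 66 66 64 63 66 68 69 68 68 60 55 50 45 41 36
 31 26]
8 [262 263 264 265 266 267 268 269 270 271 272 273 274 275 276 277 278 279
 280 281 282 283 284 285 286 287 288 289 290 291 292 293 294 295 296 297
 298 299 300 301 302 303 304 305 306 307 308 309 310 311 312 313 314 315
 316 317 318 319 320 326 327 328 329 330 331 332 333 334]
11 [262 263 264 265 266 267 268 269 270 271 272 273 274 275 276 277 278 279
 280 281 282 283 284 285 286 287 288 289 290 291 292 293 294 295 296 297
 298 299 300 301 302 303 304 305 306 307 308 309 310 311 312 313 314 315
 316 317 318 319 320 321 326 327 328 329 330 331 332 333 334]
14 [262 263 26
[... 2374 characters left out ...]
4 315
 316 317 318 319 320 321 322 323 324 330 331 332 333 334]
41 [262 263 264 265 266 267 268 269 270 271 272 273 274 275 276 277 278 279
 280 281 282 283 284 285 286 287 288 289 290 291 292 293 294 295 296 297
 298 299 300 301 302 303 304 305 306 307 308 309 310 311 312 313 314 315
 316 317 318 319 320 321 322 323 324 325 331 332 333 334]
44 [280 281 282 283 284 285 286 287 288 289 290 291 292 293 294 295 296 297
 298 299 300 301 302 303 304 305 306 307 308 309 310 311 312 313 314 315
 316 317 318 319 320 321 322 323 324 325 331 332 333 334]
47 [294 295 296 297 298 299 300 301 302 303 304 305 306 307 308 309 310 311
 312 313 314 315 316 317 318 319 320 321 322 323 324 325 326 332 333 334]
```

```bash
python3 -m pendant '[[0,[0,0,-0.4],0],[0,[0.2,-0.13,-0.4],0],[0,[0.45,-0.3,-0.4],0],[0,[0.7,-0.47,-0.4],0],[0,[0.7,-0.47,0],0],[0,[0.7,-0.47,0.35],0],[0,[0.7,-0.47,0.35],0]]'
python3 go.py D -.015 0 .15
python3 -m pendant '[[0,[-0.2,0.13,0],0],[0,[-0.28,0.19,0],0],[0,[-0.35,0.235,0],0],[0,[-0.41,0.275,0],0],[0,[-0.47,0.315,0],0],[0,[-0.5,0.335,0],0]]'
python3 - <<'E'
from h import *
s=grab("scene")
for c,a,_ in blobs(mask(s,(3,180,90),(15,255,255)),15): print(c,a)
E
python3 go.py D -.015 0 .15
```

```text
time: 5.05
tool_pos: [0.5278, 0.1959, 0.1429]
tool_rot: [-0.006, 0.113, 0.994, -0.002]
contact_force: [-0.5, 0.0, -0.3]
gripper_width: -0.001
grasp_force: 0.0
t 5.05 shift [-0.46    0.2712 -0.0656] F [-0.4782  0.0127 -0.3479] w -0.0007765793852963735 tool z [-0.0123 -0.0028 -0.9999] roll 0
time: 5.65
tool_pos: [0.6018, 0.2234, 0.1624]
tool_rot: [0.002, 0.112, 0.994, 0.0]
contact_force: [-34.6, -10.3, 41.4]
gripper_width: -0.002
grasp_force: 18.1
[370.6518 114.9464] 112
[368.343  197.8917] 277
t 5.7 shift [ 0.0872 -0.0884  0.1034] F [-25.1337  -7.3282  35.5891] w -0.00305132675339526 tool z [ 0.0026 -0.     -1.    ] roll 0
```

```bash
python3 -m pendant '[[0,[0.2,-0.13,0],0],[0,[0.6,-0.4,0],0],[0,[0.95,-0.6,0],0],[0,[0.95,-0.6,0],0]]'
python3 - <<'E'
from h import *
t=grab("top");s=grab("scene")
for f in(t,s):
  for c,a,_ in blobs(mask(f,(3,180,90),(15,255,255)),15): print(c,a)
E
python3 go.py W .42 .14 .05
```

```text
time: 6.1
tool_pos: [0.4682, 0.1772, 0.1488]
tool_rot: [-0.002, 0.113, 0.994, -0.001]
contact_force: [0.3, -0.2, -1.1]
gripper_width: -0.002
grasp_force: 0.0
[136.4667 166.8667] 180
[174.9273 169.4909] 110
[165.0433 179.8425] 254
[186.9291 178.7244] 127
[154.3185 190.6963] 135
[370.5536 114.4554] 112
[368.3417 197.8849] 278
t 6.2 shift [ 0.3596 -0.4094  0.8419] F [-0.2789  0.1687  0.6464] w -3.1545458399471414e-05 tool z [ 0.0023  0.0004 -1.    ] roll 0
```

```bash
python3 -m pendant '[[0,[0.36,-0.41,0.4],0],[0,[0.36,-0.41,0.8],0],[0,[0.36,-0.41,0.85],0]]' | grep -A3 tool_pos
python3 -m pendant '[[0,[0,0,0.1],0],[0,[0,0,0.2],0],[0,[0,0,0.28],0],[0,[0,0,0.28],0]]' | grep -A3 tool_pos
python3 - <<'E'
from h import *
s=grab("scene");st=manip.state();print(st["tool_pos"],proj(s,st["tool_pos"]),proj(s,st["tool_pos"]+[0,0,.04]))
im=s["img"]; p=proj(s,st["tool_pos"])[0].astype(int)
cv2.imwrite("pics/s2c.png",cv2.resize(im[p[1]-80:p[1]+40,p[0]-80:p[0]+80],None,fx=4,fy=4)[:,:,::-1]); print(p)
E
```

```text
tool_pos: [0.4195, 0.1394, 0.0463]
tool_rot: [-0.001, 0.113, 0.994, -0.0]
contact_force: [-0.8, -0.1, -0.0]
gripper_width: -0.002
tool_pos: [0.4206, 0.1402, 0.0141]
tool_rot: [-0.0, 0.113, 0.994, -0.0]
contact_force: [-0.8, 0.1, 0.2]
gripper_width: -0.001
[0.4209 0.1403 0.0148] [[265.9047 189.4886]] [[265.5193 174.8123]]
[265 189]
```

View pics/s2c.png

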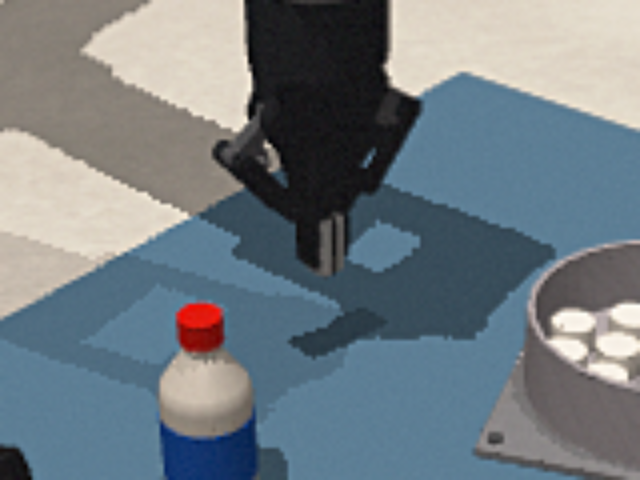

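The picture shows the fingertips at about (267,178), while the reported TCP (z = 15 mm) projects to row 189. So the tips end about 33 mm short of the stated TCP. I'll confirm by touching the bench gently.

```bash
python3 -m pendant '[[0,[0,0,0.08],0],[0,[0,0,0.16],0],[0,[0,0,0.24],0],[0,[0,0,0.24],0]]' | grep -A3 tool_pos
python3 -m pendant '[[0,[0,0,0.03],0],[0,[0,0,0.05],0],[0,[0,0,0.05],0]]' | grep -A3 tool_pos
python3 -m pendant '[[0,[0,0,0.03],0],[0,[0,0,0.03],0]]' | grep -A3 tool_pos
```

```text
tool_pos: [0.4183, 0.1397, -0.0165]
tool_rot: [-0.002, 0.113, 0.994, -0.0]
contact_force: [-0.8, -0.3, 0.6]
gripper_width: -0.004
tool_pos: [0.4198, 0.1399, -0.0207]
tool_rot: [-0.0, 0.113, 0.994, -0.0]
contact_force: [-0.6, -0.2, -0.2]
gripper_width: -0.002
tool_pos: [0.4198, 0.1399, -0.0244]
tool_rot: [-0.0, 0.113, 0.994, -0.0]
contact_force: [-0.2, 0.2, 0.3]
gripper_width: -0.002
```

```bash
python3 -m pendant '[[0,[0,0,0.03],0],[0,[0,0,0.03],0]]' | grep -A3 tool_pos
python3 -m pendant '[[0,[0,0,0.03],0],[0,[0,0,0.03],0]]' | grep -A3 tool_pos
python3 -m pendant '[[0,[0,0,0.03],0],[0,[0,0,0.03],0]]' | grep -A3 tool_pos
```

```text
tool_pos: [0.4196, 0.1399, -0.0282]
tool_rot: [-0.0, 0.113, 0.994, -0.0]
contact_force: [0.2, 0.4, -0.6]
gripper_width: -0.003
tool_pos: [0.4195, 0.1399, -0.0318]
tool_rot: [-0.0, 0.113, 0.994, -0.0]
contact_force: [-0.4, -0.2, 0.1]
gripper_width: -0.001
tool_pos: [0.4196, 0.1399, -0.0354]
tool_rot: [-0.0, 0.113, 0.994, -0.0]
contact_force: [0.2, -0.3, 0.6]
gripper_width: -0.003
```

```bash
python3 -m pendant '[[0,[0,0,0.02],0],[0,[0,0,0.02],0]]' | grep -A3 tool_pos
python3 -m pendant '[[0,[0,0,0.02],0],[0,[0,0,0.02],0]]' | grep -A3 tool_pos
python3 -m pendant '[[0,[0,0,0.02],0],[0,[0,0,0.02],0]]' | grep -A3 tool_pos
```

```text
tool_pos: [0.4197, 0.1399, -0.0376]
tool_rot: [-0.0, 0.113, 0.994, -0.0]
contact_force: [0.6, -0.6, 0.1]
gripper_width: -0.002
tool_pos: [0.4203, 0.14, -0.0393]
tool_rot: [0.0, 0.113, 0.994, 0.0]
contact_force: [-0.8, -0.2, 3.3]
gripper_width: -0.002
tool_pos: [0.4203, 0.14, -0.0395]
tool_rot: [-0.001, 0.113, 0.994, -0.0]
contact_force: [-10.6, -2.2, 22.7]
gripper_width: 0.0
```

The bench is felt at reported z = -39 mm, so the real fingertips are 39 mm short of the stated TCP. I'll carry that offset from here on.

```bash
python3 -m pendant '[[1,[0,0,-0.3],0],[1,[0,0,-0.7],0],[1,[0,0,-1],0],[1,[0,0,-1],0]]' >/dev/null
python3 -m pendant '[[1,[0,0,-0.4],0],[1,[0,0,-0.9],0],[1,[0,0,-0.9],0]]' | grep -A1 time
python3 go.py W .5853 -.2093 .2 1.4435
```

```text
time: 9.75
tool_pos: [0.4231, 0.1404, 0.1919]
t 9.75 shift [-1.9702 -2.5378 -0.0586] F [1.253  1.0248 1.3522] w 1.0004159110678201 tool z [ 0.01    0.0015 -0.9999] roll -0.03132852312463452
```

```bash
python3 -m pendant '[[1,[-0.98,-0.9,-0.1],0],[1,[-0.98,-0.9,-0.1],0],[1,[-0.98,-0.9,-0.1],0],[1,[-0.98,-0.9,-0.1],0],[1,[-0.98,-0.9,-0.1],0]]' >/dev/null
python3 -m pendant '[[1,[-0.98,-0.9,0],-0.031],[1,[-0.98,-0.9,0],-0.031],[1,[-0.98,-0.9,0],-0.031],[1,[-0.98,-0.9,0],-0.031],[1,[-0.98,-0.9,0],-0.031]]' | grep -A1 time
python3 go.py W .5853 -.2093 .2 1.4435
```

```text
time: 10.75
tool_pos: [0.6005, -0.1227, 0.1965]
t 10.75 shift [ 0.0329 -0.7317 -0.0298] F [-0.3239  0.1979 -0.2484] w 1.0035530698754802 tool z [-0.0023  0.0013 -1.    ] roll -0.0005070922210603388
```

```bash
python3 -m pendant '[[1,[0.03,-0.4,0],0],[1,[0.03,-0.73,0],0],[1,[0.03,-0.73,0],0],[1,[0.03,-0.73,0],0]]' | grep -A1 time
python3 go.py W .5853 -.2093 .111 1.4435
python3 - <<'E'
from h import *
w=grab("wrist","pics/w2.png");hy=-.1273;h=np.array([.6268,-.2146,0])
A=R.from_euler('z',hy).as_matrix();o=h+A@[.0278,0,.0265];ax=A@[-.435,0,.9]
for k in(.115,.16,.19): print(proj(w,o+k*ax))
for c,a,_ in blobs(mask(w,(20,150,80),(32,255,255)),100): print("yel",c,a)
E
```

```text
time: 11.15
tool_pos: [0.5854, -0.2078, 0.1977]
t 11.15 shift [-0.0013 -0.0136  0.7225] F [-0.4953  0.2914 -0.8563] w 0.9960466508347576 tool z [-0.0004  0.0013 -1.    ] roll -0.0001694309357563392
[[278.2652 226.6082]]
[[278.0336 222.8671]]
[[277.8207 219.4268]]
yel [277.731  191.4123] 5610
```

View pics/w2.png

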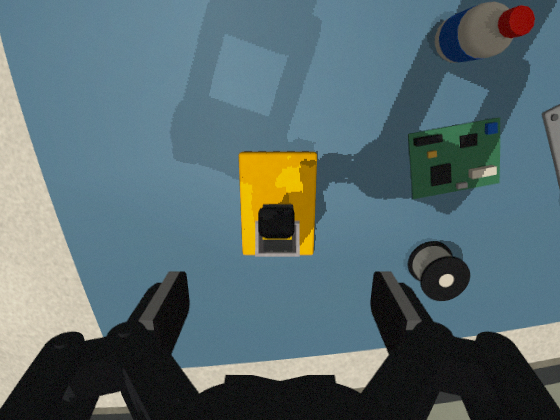

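The wrist picture shows the handle end at (276,221), where it was predicted, and centred between the fingers at columns 187 and 372. Now I'll descend and grip.

```bash
python3 -m pendant '[[1,[0,-0.01,0.3],0],[1,[0,-0.01,0.6],0],[1,[0,-0.01,0.72],0],[1,[0,-0.01,0.72],0]]' | grep -A3 time
python3 -m pendant '[[0,[0,0,0],0],[0,[0,0,0],0],[0,[0,0,0],0],[0,[0,0,0],0],[0,[0,0,0],0],[0,[0,0,0],0],[0,[0,0,0],0],[0,[0,0,0],0]]'
python3 go.py W .5853 -.2093 .111 1.4435
```

```text
time: 11.6
tool_pos: [0.5841, -0.2082, 0.1084]
tool_rot: [-0.003, 0.063, 0.998, 0.001]
contact_force: [0.2, 0.9, -0.6]
time: 12.4
tool_pos: [0.5866, -0.2109, 0.1129]
tool_rot: [0.001, 0.064, 0.998, -0.0]
contact_force: [-1.5, 1.2, 6.4]
gripper_width: 0.25
grasp_force: 58.8
t 12.4 shift [0.0121 0.0121 0.0154] F [-1.4924  1.1544  6.4475] w 0.2496335715492549 tool z [ 0.0015 -0.0002 -1.    ] roll -0.0003310769296559803
```

```bash
python3 -m pendant '[[0,[0.1,0,-0.207],0],[0,[0.2,0,-0.414],0],[0,[0.3,0,-0.62],0],[0,[0.4,0,-0.828],0],[0,[0.42,0,-0.9],0],[0,[0.42,0,-0.9],0]]'
python3 go.py D -.068 0 .2164 1.933
python3 - <<'E'
from h import *
from go import where
s=grab("scene");st,A=where()
# predicted stirrer if unslipped
d=-A[:,0];o=st["tool_pos"]+.0682*d+[0,0,-.0864];ax=-.435*d+[0,0,.9]
for k in(0,.022,.115,.19): print(k,o+k*ax,proj(s,o+k*ax))
im=s["img"];cv2.imwrite("pics/s3c.png",cv2.resize(im[120:370,120:320],None,fx=2.4,fy=2.4)[:,:,::-1])
E
```

```text
time: 13.0
tool_pos: [0.5365, -0.2049, 0.2207]
tool_rot: [0.001, 0.064, 0.998, -0.001]
contact_force: [0.5, -1.0, -1.3]
gripper_width: 0.249
grasp_force: 59.4
t 13.0 shift [0.4059 3.3205 0.0309] F [ 0.4541 -1.0093 -1.3036] w 0.24928167717618174 tool z [ 0.0025 -0.0015 -1.    ] roll -0.15629040551940182
0 [ 0.6037 -0.2132  0.1326] [[198.8243 268.2696]]
0.022 [ 0.5942 -0.212   0.1524] [[193.3173 254.6281]]
0.115 [ 0.5541 -0.2068  0.2361] [[168.9954 193.7983]]
0.19 [ 0.5217 -0.2026  0.3036] [[148.2111 141.0301]]
```

View pics/s3c.png

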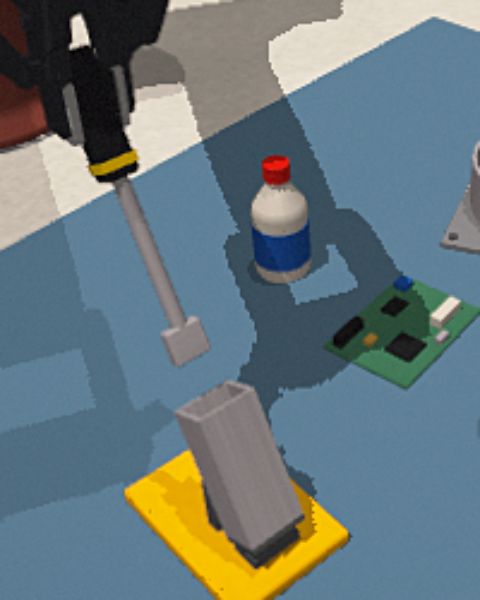

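The picture shows the paddle end at scene (199,269), as predicted to a pixel, so there is no slip. Moving to the dish.

```bash
python3 -m pendant '[[0,[0.1,0.35,0],0],[0,[0.1,0.7,0],0],[0,[0.1,0.95,0],0],[0,[0.1,0.95,0],0]]' >/dev/null
python3 -m pendant '[[0,[0.1,0.35,0],0],[0,[0.1,0.7,0],0],[0,[0.1,0.95,0],0],[0,[0.1,0.95,0],0]]' >/dev/null
python3 -m pendant '[[0,[0.2,0.2,0],-0.04],[0,[0.2,0.4,0],-0.08],[0,[0.2,0.6,0],-0.12],[0,[0.2,0.7,0],-0.156],[0,[0.2,0.7,0],-0.156]]' |grep -A1 time
python3 go.py D -.068 0 .2164 1.933
python3 - <<'E'
from h import *
from go import DC,DY
t=grab("top")
for nm,lo,hi in(("or",(3,180,90),(15,255,255)),("wh",(0,0,150),(180,50,255))):
    for c,a,_ in blobs(mask(t,lo,hi),15):
        P=plane(t,[c],.032)[0][:2]-DC;c_,s_=np.cos(DY),np.sin(DY);q=np.array([[c_,s_],[-s_,c_]])@P
        if np.hypot(*q)<.11: print(nm,c,a,q*1000)
E
```

```text
time: 14.35
tool_pos: [0.5281, 0.1111, 0.2179]
t 14.35 shift [-0.3404  0.6322  0.0114] F [ 0.5063 -0.1036 -0.9686] w 0.24757717805551965 tool z [-0.0025 -0.0007 -1.    ] roll 5.4710917433899103e-05
```

```bash
python3 -m pendant '[[0,[-0.365,0.3,0],0],[0,[-0.365,0.63,0],0],[0,[-0.365,0.63,0],0],[0,[-0.365,0.63,0.35],0],[0,[-0.365,0.63,0.7],0],[0,[-0.365,0.63,0.7],0]]' |grep -A3 time
python3 go.py D -.065 0 .1054 1.933
python3 - <<'E'
from h import *
from go import DC,DY
c_,s_=np.cos(DY),np.sin(DY)
for n in("top","scene","wrist"):
  t=grab(n,f"pics/{n}4.png")
  for nm,lo,hi in(("or",(3,180,70),(15,255,255)),("wh",(0,0,140),(180,50,255))):
    for c,a,_ in blobs(mask(t,lo,hi),15):
        P=plane(t,[c],.032)[0][:2]-DC;q=np.array([[c_,s_],[-s_,c_]])@P
        if np.hypot(*q)<.11: print(n,nm,c,a,q*1000)
E
```

```text
time: 15.0
tool_pos: [0.5375, 0.1945, 0.1276]
tool_rot: [-0.007, -0.178, 0.984, -0.001]
contact_force: [-1.2, 0.1, -2.5]
t 15.0 shift [-0.0482  0.0103  0.1843] F [-1.2171  0.0934 -2.476 ] w 0.2507915776472413 tool z [-0.0139 -0.004  -0.9999] roll -0.0011164418502652622
top or [148.5357 162.    ] 28 [84.5398 28.4684]
top or [174.8182 169.1136] 132 [ 53.6571 -16.0423]
top or [164.9596 179.6213] 272 [40.5459  8.2356]
top or [187.1704 178.9852] 135 [ 27.1893 -32.8782]
top or [158.7805 190.2195] 41 [24.9143 25.747 ]
top wh [210.1  198.25] 60 [-22.9761 -63.0987]
top wh [198.5714 207.5046] 434 [-32.4741 -36.7881]
top wh [177.9868 230.7237] 76 [-61.4698  14.0245]
scene or [368.2908 197.7518] 282 [37.3515  4.3212]
scene wh [338.7422 195.9117] 419 [-26.4881  -9.2211]
scene wh [343.2909 187.2545] 55 [-24.0407  29.2787]
wrist or [320.25   265.9375] 16 [10.716  37.9395]
wrist wh [341.5148 178.4191] 878 [-78.4141  53.8985]
wrist wh [251.1579 222.6253] 6534 [-35.8699 -29.085 ]
wrist wh [322.9233 247.784 ] 1278 [-9.2507 39.7663]
wrist wh [355.9375 302.75  ] 16 [54.763  77.1296]
```

```bash
python3 -m pendant '[[0,[-0.02,0,0.1],0],[0,[-0.02,0.01,0.18],0],[0,[-0.02,0.01,0.18],0],[0,[-0.02,0.12,0.18],0],[0,[-0.02,0.24,0.18],0],[0,[-0.02,0.34,0.18],0],[0,[-0.01,0.42,0.18],0],[0,[-0.01,0.42,0.18],0]]' |grep -A3 time
python3 go.py D -.068 0 .1054 1.933
```

```text
time: 15.95
tool_pos: [0.5251, 0.2466, 0.1141]
tool_rot: [0.0, -0.181, 0.983, 0.0]
contact_force: [0.9, -0.4, -1.5]
t 15.95 shift [ 0.0368 -0.4322  0.0725] F [ 0.8577 -0.3928 -1.4526] w 0.24462845714144676 tool z [ 0.0002  0.0003 -1.    ] roll 0.0005809884039995687
```

```bash
python3 -m pendant '[[0,[0.06,-0.005,0.06],0],[0,[0.117,-0.017,0.06],0],[0,[0.2,-0.05,0.06],0],[0,[0.267,-0.1,0.06],0],[0,[0.283,-0.2,0.06],0],[0,[0.317,-0.308,0.06],0],[0,[0.342,-0.417,0.06],0],[0,[0.333,-0.517,0.06],0],[0,[0.308,-0.617,0.06],0],[0,[0.283,-0.708,0.06],0]]' |grep -A5 time
cat > look.py <<'E'
from h import *
from go import DC,DY
c_,s_=np.cos(DY),np.sin(DY);B=np.array([[c_,s_],[-s_,c_]])
for n in("top","scene","wrist"):
  t=grab(n,f"pics/{n}_l.png")
  for nm,lo,hi in(("or",(3,170,50),(15,255,255)),("wh",(0,0,140),(180,50,255))):
    for c,a,_ in blobs(mask(t,lo,hi),15):
        q=B@(plane(t,[c],.032)[0][:2]-DC)
        if np.hypot(*q)<.08: print(n,nm,c.round(),a,(q*1000).round())
E
python3 look.py; python3 go.py D -.068 0 .1054 1.933
```

```text
time: 16.95
tool_pos: [0.5239, 0.1554, 0.1065]
tool_rot: [-0.0, -0.18, 0.984, 0.004]
contact_force: [-3.2, 14.5, -0.0]
gripper_width: 0.249
grasp_force: 64.6
top or [179. 170.] 165 [ 48. -24.]
top or [159. 174.] 112 [55. 16.]
top wh [207. 199.] 166 [-23. -58.]
top wh [203. 188.] 140 [  0. -57.]
scene or [369. 198.] 274 [39.  6.]
scene wh [349. 200.] 314 [ -2. -16.]
wrist or [353. 309.] 112 [12. 37.]
wrist or [291. 339.] 784 [ 47. -21.]
wrist wh [283. 254.] 359 [-48. -30.]
wrist wh [320. 257.] 392 [-45.   3.]
wrist wh [261. 256.] 34 [-46. -50.]
wrist wh [261. 266.] 53 [-35. -50.]
wrist wh [364. 297.] 913 [-1. 46.]
wrist wh [273. 336.] 67 [ 43. -40.]
t 17.1 shift [-0.2376  0.2731  0.0124] F [-0.6672  8.4936 -1.1466] w 0.24646040491580123 tool z [-0.0013  0.0074 -1.    ] roll -0.00013307194522188225
```

```bash
python3 -m pendant '[[0,[0.02,0.04,0],0],[0,[-0.08,0.0,0],0],[0,[-0.16,-0.04,0],0],[0,[-0.24,-0.06,0],0],[0,[-0.32,-0.07,0],0],[0,[-0.4,-0.06,0],0],[0,[-0.4,-0.06,0],0]]' |grep -A5 time
python3 look.py; python3 go.py D -.068 0 .1054 1.933
```

```text
time: 17.8
tool_pos: [0.5712, 0.1642, 0.1071]
tool_rot: [-0.002, -0.18, 0.984, 0.001]
contact_force: [-6.4, 2.9, 5.6]
gripper_width: 0.253
grasp_force: 61.4
top wh [201. 178.] 77 [ 19. -58.]
top wh [199. 217.] 128 [-49. -32.]
scene or [371. 197.] 254 [43. 11.]
scene wh [343. 199.] 242 [-16. -18.]
wrist or [356. 285.] 1359 [30. 28.]
wrist wh [290. 210.] 4020 [-42. -33.]
wrist wh [312. 251.] 342 [ -4. -14.]
wrist wh [291. 257.] 24 [  2. -32.]
wrist wh [333. 266.] 17 [10.  6.]
wrist wh [321. 266.] 21 [11. -5.]
wrist wh [356. 293.] 18 [39. 29.]
t 17.95 shift [0.1504 0.3458 0.015 ] F [-5.8767  3.8809  4.4136] w 0.2491189503519606 tool z [-0.0042  0.0008 -1.    ] roll -5.4926830019330945e-05
```

```bash
python3 -m pendant '[[0,[-0.033,0.092,0],0],[0,[-0.067,0.217,0],0],[0,[-0.075,0.342,0],0],[0,[-0.075,0.44,0],0],[0,[-0.075,0.525,0],0],[0,[-0.075,0.59,0],0]]' |grep -A5 time
python3 look.py; python3 go.py D -.068 0 .1054 1.933
```

```text
time: 18.55
tool_pos: [0.5551, 0.2339, 0.107]
tool_rot: [0.001, -0.18, 0.984, -0.0]
contact_force: [2.4, -3.1, 0.2]
gripper_width: 0.249
grasp_force: 60.5
top or [175. 167.] 254 [ 57. -17.]
top or [147. 187.] 143 [40. 46.]
top wh [189. 176.] 127 [ 31. -38.]
top wh [202. 180.] 101 [ 15. -59.]
top wh [211. 194.] 45 [-16. -68.]
top wh [162. 183.] 105 [36. 16.]
top wh [194. 207.] 642 [-29. -29.]
top wh [160. 223.] 145 [-36.  42.]
scene or [350. 185.] 74 [-11.  43.]
scene or [369. 189.] 139 [33. 40.]
scene or [377. 201.] 17 [58. -4.]
scene wh [345. 197.] 662 [-11. -10.]
wrist or [313. 237.] 1026 [-8. 59.]
wrist or [214. 293.] 354 [ 49. -31.]
wrist wh [225. 214.] 12456 [-29. -17.]
wrist wh [290. 257.] 30 [11. 39.]
t 18.7 shift [ 0.2306 -0.2507  0.0117] F [-0.2267  2.0551  2.464 ] w 0.25020354660182675 tool z [-0.0001  0.002  -1.    ] roll 0.0001675986599204326
```

```bash
python3 -m pendant '[[0,[0.06,0.03,0],0],[0,[0.1,0.07,0],0],[0,[0.142,0.11,0],0],[0,[0.225,0.125,0],0],[0,[0.275,0.125,0],0],[0,[0.275,0.125,0],0]]' |grep -A5 time
python3 look.py; python3 go.py D -.068 0 .1054 1.933
python3 - <<'E'
import cv2
a=cv2.imread("pics/top_l.png")[140:260,110:240];b=cv2.imread("pics/scene_l.png")[150:240,300:420]
cv2.imwrite("pics/both.png",cv2.hconcat([cv2.resize(a,(400,370),interpolation=2),cv2.resize(b,(400,370),interpolation=2)]))
E
```

```text
time: 19.3
tool_pos: [0.5203, 0.2312, 0.1069]
tool_rot: [0.002, -0.179, 0.984, -0.005]
contact_force: [7.3, -9.7, -1.5]
gripper_width: 0.247
grasp_force: 62.6
top or [175. 167.] 246 [ 57. -17.]
top or [147. 187.] 142 [40. 46.]
top or [145. 201.] 139 [14. 57.]
top or [149. 216.] 74 [-16.  58.]
top wh [189. 176.] 123 [ 30. -38.]
top wh [202. 180.] 101 [ 15. -59.]
top wh [187. 212.] 1234 [-33. -12.]
top wh [162. 184.] 130 [34. 16.]
scene or [349. 184.] 56 [-14.  50.]
scene or [367. 189.] 183 [28. 40.]
scene or [377. 201.] 18 [58. -4.]
scene wh [347. 197.] 689 [-8. -9.]
wrist or [298. 247.] 141 [-31.  54.]
wrist or [304. 261.] 42 [-18.  60.]
wrist wh [206. 242.] 9048 [-36. -27.]
wrist wh [287. 257.] 21 [-21.  44.]
t 19.45 shift [-0.0451 -0.3264  0.0161] F [ 6.8478 -9.4372  0.447 ] w 0.24726750949083856 tool z [ 0.0051 -0.0087 -0.9999] roll -0.000774772601162849
```

```bash
python3 -m pendant '[[0,[-0.02,-0.04,0],0],[0,[-0.02,-0.06,0],0],[0,[-0.02,-0.06,0],0],[0,[-0.02,-0.06,-0.25],0],[0,[0,-0.06,-0.6],0],[0,[0.1,-0.06,-0.95],0],[0,[0.3,-0.06,-0.95],0]]' |grep -A5 time
python3 look.py | grep -v wrist; python3 go.py W .5365 -.2049 .2207 1.4435
```

```text
time: 20.15
tool_pos: [0.4903, 0.2178, 0.2274]
tool_rot: [0.005, -0.18, 0.984, 0.001]
contact_force: [0.3, -1.2, -0.3]
gripper_width: 0.247
grasp_force: 60.6
top or [175. 167.] 242 [ 57. -17.]
top or [147. 187.] 141 [40. 46.]
top or [145. 201.] 139 [14. 57.]
top or [157. 214.] 137 [-18.  43.]
top wh [189. 177.] 121 [ 30. -38.]
top wh [202. 180.] 99 [ 15. -59.]
top wh [162. 184.] 126 [34. 16.]
top wh [212. 199.] 30 [-25. -66.]
top wh [206. 194.] 101 [-13. -58.]
top wh [199. 197.] 24 [-13. -44.]
top wh [164. 206.] 73 [-7. 24.]
top wh [183. 221.] 731 [-47.  -0.]
top wh [175. 209.] 34 [-21.   7.]
top wh [148. 217.] 27 [-17.  61.]
scene or [347. 188.] 105 [-15.  28.]
scene or [367. 189.] 182 [28. 40.]
scene or [377. 201.] 19 [58. -4.]
scene wh [346. 197.] 723 [-11.  -7.]
t 20.3 shift [ 0.8538 -3.4322 -0.0098] F [ 1.4571 -0.9477 -1.549 ] w 0.24778714013880368 tool z [-0.001  0.001 -1.   ] roll 0.1559012598277187
```

Run:
```python
import cv2
a=cv2.imread("pics/top_l.png")[140:260,110:240];b=cv2.imread("pics/scene_l.png")[150:240,300:420]
cv2.imwrite("pics/both.png",cv2.hconcat([cv2.resize(a,(400,370),interpolation=2),cv2.resize(b,(400,370),interpolation=2)]))
```

```text
(no output)
```

View pics/both.png

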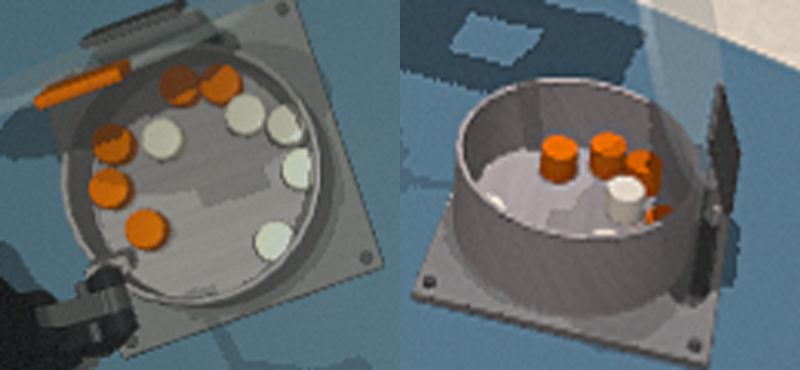

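The picture shows all ten tablets in the dish. Three orange are on the left, one of them in front at (147,230), and two at the back. The whites are at (163,138) back left, on the right, and in front. All the halves are mixed with margins of at least 16 mm, so the stirrer goes back.

```bash
python3 -m pendant '[[0,[0.1,-0.35,0],0],[0,[0.2,-0.7,0],0],[0,[0.25,-0.95,0],0],[0,[0.25,-0.95,0],0]]' >/dev/null
python3 -m pendant '[[0,[0.1,-0.35,0],0],[0,[0.2,-0.7,0],0],[0,[0.25,-0.95,0],0],[0,[0.25,-0.95,0],0]]' >/dev/null
python3 -m pendant '[[0,[0.1,-0.3,0],0.04],[0,[0.2,-0.6,0],0.08],[0,[0.25,-0.95,0],0.12],[0,[0.25,-0.95,0],0.156],[0,[0.25,-0.95,0],0.156]]' |grep -A1 time
python3 go.py W .5365 -.2049 .2207 1.4435
```

```text
time: 21.6
tool_pos: [0.5245, -0.1348, 0.2191]
t 21.6 shift [-0.1743 -0.5662 -0.0151] F [ 0.3675  0.6464 -0.7779] w 0.24705233360552536 tool z [-0.0023  0.0024 -1.    ] roll -0.00037220243257741933
```

```bash
python3 -m pendant '[[0,[-0.174,-0.35,-0.01],0],[0,[-0.174,-0.566,-0.01],0],[0,[-0.174,-0.566,-0.01],0],[0,[-0.174,-0.566,-0.01],0]]' |grep -A1 time
python3 go.py W .5365 -.2049 .2207 1.4435
python3 - <<'E'
from h import *
s=grab("scene","pics/s5.png");b=cv2.resize(s["img"][120:370,120:320],None,fx=2.4,fy=2.4)[:,:,::-1]
a=cv2.imread("pics/s3c.png");print(a.shape,b.shape)
g=lambda i:cv2.cvtColor(np.ascontiguousarray(i),cv2.COLOR_BGR2GRAY)
tpl=g(a)[305:375,150:220];r=cv2.matchTemplate(g(b)[265:415,110:260],tpl,cv2.TM_CCOEFF_NORMED);_,v,_,l=cv2.minMaxLoc(r)
print("paddle shift px",(np.array(l)-[40,40])/2.4,v)
tpl=g(a)[140:190,80:150];r=cv2.matchTemplate(g(b)[110:220,50:180],tpl,cv2.TM_CCOEFF_NORMED);_,v,_,l=cv2.minMaxLoc(r)
print("band shift px",(np.array(l)-[30,30])/2.4,v)
E
```

```text
time: 22.0
tool_pos: [0.5366, -0.2041, 0.221]
t 22.0 shift [-0.0003 -0.0064  0.0024] F [ 0.4995  0.6925 -0.5436] w 0.24901334205554046 tool z [-0.0011  0.0019 -1.    ] roll 0.00048065071971146696
(600, 480, 3) (600, 480, 3)
paddle shift px [-5.     -2.0833] 0.8493039011955261
band shift px [-0.8333 -0.4167] 0.9692258834838867
```

Run:
```python
from h import *
from go import where
s=grab("scene");t=grab("top","pics/t5.png");st,A=where()
d=-A[:,0];o=st["tool_pos"]+.0682*d+[0,0,-.0864];ax=-.435*d+[0,0,.9];pe=.9*d+[0,0,.435*1]
for f in(s,t): print(proj(f,o)[0],"perp10mm",proj(f,o+.01*pe)[0]-proj(f,o)[0],"y10mm",proj(f,o-.01*A[:,1]*-1)[0]-proj(f,o)[0],"ax10",proj(f,o+.01*ax)[0]-proj(f,o)[0])
# paddle extent: grey, low saturation bright pixels on blue mat in scene
m=mask(s,(0,0,60),(180,70,255));
for c,a,b in blobs(m[225:290,170:230].copy(),30):
    ys,xs=np.nonzero(b);print("grey",c+[170,225],a,"lowest",xs[ys.argmax()]+170,ys.max()+225,"x",xs.min()+170,xs.max()+170)
a=cv2.imread("pics/s3c.png");a=cv2.resize(a,(200,250),interpolation=cv2.INTER_AREA)
m=cv2.inRange(cv2.cvtColor(a,cv2.COLOR_BGR2HSV),(0,0,60),(180,70,255))[105:170,50:110].copy()
for c,ar,b in blobs(m,30):
    ys,xs=np.nonzero(b);print("before",c+[170,225],ar,"lowest",xs[ys.argmax()]+170,ys.max()+225,"x",xs.min()+170,xs.max()+170)
```

```text
[199.2602 266.8497] perp10mm [3.3076 0.9501] y10mm [ 5.7627 -3.3117] ax10 [-2.5027 -6.184 ]
[418.7161 194.2095] perp10mm [ 1.3394 -5.7412] y10mm [-5.9658 -0.8976] ax10 [1.1607 1.7638]
grey [188.3253 249.998 ] 495 lowest 187 269 x 176 201
grey [214.3077 284.8923] 260 lowest 195 289 x 195 228
before [192.7697 251.6673] 547 lowest 193 272 x 178 207
before [214.3636 284.875 ] 264 lowest 195 289 x 195 229
```

The paddle end appears shifted by about (-5.5,-2) px, so the stirrer has turned about 0.105 rad in the pads and is now more upright. The pocket's play allows that, so I'll shift the insertion path to suit.

```bash
python3 go.py W .5593 -.2074 .2272 1.4435
```

```text
t 22.15 shift [-0.1911 -0.0044 -0.0463] F [-0.8595 -0.6263 -1.5153] w 0.24672355535251095 tool z [-0.0002  0.0007 -1.    ] roll 0.0005320114809692884
```

```bash
python3 -m pendant '[[0,[-0.1,0,-0.047],0],[0,[-0.191,-0.004,-0.047],0],[0,[-0.191,-0.004,-0.047],0]]' >/dev/null
python3 -m pendant '[[0,[-0.055,0,0.117],0],[0,[-0.109,0,0.234],0],[0,[-0.13,0,0.29],0],[0,[-0.13,0,0.29],0]]'|grep -A3 time
python3 go.py W .6028 -.2125 .1262 1.4435
```

```text
time: 22.85
tool_pos: [0.5734, -0.2105, 0.1895]
tool_rot: [-0.002, 0.064, 0.998, 0.001]
contact_force: [-0.2, -0.4, -0.8]
t 22.85 shift [-0.2477  0.0135  0.5262] F [-0.2313 -0.3813 -0.794 ] w 0.2468426713302034 tool z [-0.0046  0.0024 -1.    ] roll -0.00031776682541655166
```

```bash
python3 -m pendant '[[0,[-0.045,0,0.1],0],[0,[-0.09,0,0.2],0],[0,[-0.09,0,0.2],0]]'|grep -A3 time
python3 -m pendant '[[0,[-0.045,0,0.095],0],[0,[-0.08,0,0.165],0],[0,[-0.08,0,0.165],0]]'|grep -A3 time
python3 go.py W .6028 -.2125 .1262 1.4435
python3 - <<'E'
from h import *
s=grab("scene")
for k in range(245,300,6): print(k,[int(x) for x in s["img"][k,185:225:4].mean(1)])
for c,a,_ in blobs(mask(s,(20,150,60),(32,255,255)),15): print(c,a)
E
```

```text
time: 23.15
tool_pos: [0.5845, -0.212, 0.1659]
tool_rot: [-0.002, 0.064, 0.998, 0.001]
contact_force: [-0.4, 0.1, -1.2]
time: 23.45
tool_pos: [0.5943, -0.2134, 0.1468]
tool_rot: [-0.001, 0.064, 0.998, 0.001]
contact_force: [-0.8, 0.3, -1.7]
t 23.45 shift [-0.0701  0.016   0.1712] F [-0.7829  0.3319 -1.6955] w 0.25232937226720975 tool z [-0.0028  0.0014 -1.    ] roll -0.00032848138233814594
245 [9, 22, 25, 19, 14, 134, 132, 132, 134, 90]
251 [107, 71, 96, 109, 109, 0, 132, 133, 135, 134]
257 [133, 89, 10, 52, 76, 136, 134, 132, 134, 134]
263 [132, 134, 133, 90, 121, 135, 137, 133, 133, 136]
269 [132, 138, 132, 135, 133, 97, 134, 135, 135, 135]
275 [124, 133, 134, 134, 125, 124, 133, 131, 136, 134]
281 [118, 132, 133, 134, 135, 132, 107, 100, 106, 155]
287 [117, 119, 134, 131, 127, 119, 133, 109, 148, 135]
293 [116, 116, 118, 152, 154, 146, 140, 133, 132, 137]
299 [115, 115, 114, 109, 113, 134, 137, 137, 134, 133]
[233.25  68.45] 20
[478.7209 115.6528] 602
[195.9429 251.1429] 105
[214.5284 344.0204] 2252
```

```bash
python3 -m pendant '[[0,[-0.03,0,0.08],0],[0,[-0.07,0.01,0.165],0],[0,[-0.07,0.01,0.165],0]]'|grep -A3 time
python3 -m pendant '[[0,[-0.01,0,0.025],0],[0,[-0.02,0,0.05],0],[0,[-0.02,0,0.05],0]]'|grep -A3 time
```

```text
time: 23.8
tool_pos: [0.6026, -0.213, 0.1267]
tool_rot: [-0.002, 0.064, 0.998, 0.001]
contact_force: [-0.0, -0.5, -1.4]
time: 24.1
tool_pos: [0.6056, -0.2139, 0.1228]
tool_rot: [-0.0, 0.064, 0.998, 0.0]
contact_force: [0.3, 0.3, -2.0]
```

```bash
python3 - <<'E'
from h import *
s=grab("scene","pics/s6.png")
f0=dict(s);f0["img"]=cv2.imread("pics/scene0.png")[:,:,::-1].copy()
for f in(f0,s):
  for c,a,_ in blobs(mask(f,(20,150,60),(32,255,255))[200:300].copy(),15): print(c+[0,200],a)
E
python3 -m pendant '[[0.6,[0,0,0],0],[1,[0,0,0],0],[1,[0,0,0],0],[1,[0,0,0],0],[1,[0,0,0],0],[1,[0,0,0],0]]'|grep -A4 time
python3 - <<'E'
from h import *
s=grab("scene","pics/s7.png")
for c,a,_ in blobs(mask(s,(20,150,60),(32,255,255))[200:300].copy(),15): print(c+[0,200],a)
E
```

```text
[198.56 266.07] 100
[203.3558 267.9904] 104
time: 24.75
tool_pos: [0.6057, -0.214, 0.1232]
tool_rot: [0.0, 0.064, 0.998, -0.0]
contact_force: [0.1, 0.4, 0.6]
gripper_width: 0.998
[195.6211 266.3579] 95
```

```bash
python3 -m pendant '[[1,[0,0,-0.3],0],[1,[0,0,-0.7],0],[1,[0,0,-0.95],0],[1,[0,0,-0.95],0]]'|grep -A3 time
python3 go.py D .07 0 .235 1.933
python3 - <<'E'
from h import *
s=grab("scene","pics/s8.png")
for c,a,_ in blobs(mask(s,(20,150,60),(32,255,255))[200:300].copy(),15): print(c+[0,200],a)
hy=-.1273;h=np.array([.6268,-.2146,0]);A=R.from_euler('z',hy).as_matrix();o=h+A@[.0278,0,.0265];ax=A@[-.435,0,.9]
print(proj(s,o+.155*ax))
for c,a,_ in blobs(mask(s,(0,0,0),(180,255,45))[200:275,160:225].copy(),30): print("handle",c+[160,200],a)
E
```

```text
time: 25.2
tool_pos: [0.6086, -0.2153, 0.2447]
tool_rot: [0.005, 0.064, 0.998, -0.002]
contact_force: [1.3, -0.3, 0.5]
t 25.2 shift [-0.0028  3.8718  0.0666] F [ 1.3261 -0.3128  0.4687] w 0.9957704017727741 tool z [ 0.0105 -0.0051 -0.9999] roll -0.1561537048917527
[195.449 266.449] 98
[[190.2715 244.4702]]
handle [185.4127 243.7537] 739
handle [197.7632 269.7895] 38
```

```bash
python3 -m pendant '[[0,[0,0.35,0],0],[0,[0,0.7,0],0],[0,[0,0.97,0],0],[0,[0,0.97,0],0]]' >/dev/null
python3 -m pendant '[[0,[0,0.35,0],0],[0,[0,0.7,0],0],[0,[0,0.97,0],0],[0,[0,0.97,0],0]]' >/dev/null
python3 -m pendant '[[0,[0,0.35,0],-0.04],[0,[0,0.7,0],-0.08],[0,[0,0.95,0],-0.12],[0,[0,0.95,0],-0.156],[0,[0,0.95,0],-0.156]]' |grep -A5 time
python3 go.py D .07 0 .235 1.933
```

```text
time: 26.55
tool_pos: [0.6498, 0.1293, 0.2356]
tool_rot: [-0.001, -0.18, 0.984, -0.0]
contact_force: [-0.7, 0.0, 0.5]
gripper_width: 0.001
grasp_force: 0.0
t 26.55 shift [-0.4878  0.8494  0.0036] F [-0.6687  0.0184  0.4871] w 0.0005411102875939188 tool z [-0.0022 -0.001  -1.    ] roll -0.00016868871179885424
```

```bash
python3 -m pendant '[[0,[-0.4,0.1,0],0],[0,[-0.488,0.4,0],0],[0,[-0.488,0.7,0],0],[0,[-0.488,0.85,0],0],[0,[-0.488,0.85,0.2],0],[0,[-0.488,0.85,0.446],0],[0,[-0.488,0.85,0.446],0]]' |grep -A5 time
python3 go.py D .046 0 .182 1.933
```

```text
time: 27.25
tool_pos: [0.6659, 0.2439, 0.1776]
tool_rot: [-0.005, -0.179, 0.984, -0.001]
contact_force: [0.3, -0.2, -2.1]
gripper_width: -0.001
grasp_force: 0.0
t 27.25 shift [ 0.1761  0.0039 -0.0348] F [ 0.2636 -0.1869 -2.1456] w -0.0006803556612180852 tool z [-0.0092 -0.0031 -1.    ] roll -0.0010158668175707518
```

```bash
python3 -m pendant '[[0,[0.1,0,0],0],[0,[0.2,0,0],0],[0,[0.3,0,0.04],0],[0,[0.4,0,0.085],0],[0,[0.48,0,0.135],0],[0,[0.554,0,0.18],0],[0,[0.63,0,0.25],0],[0,[0.708,0,0.325],0],[0,[0.79,0,0.4],0],[0,[0.858,0,0.48],0]]' |grep -A3 time
python3 - <<'E'
from h import *
s=grab("scene","pics/s9.png");t=grab("top","pics/t9.png")
for f in(s,t):
  for c,a,_ in blobs(mask(f,(3,170,60),(15,255,255)),15): print(c,a)
E
python3 go.py D -.068 0 .048 1.933
```

```text
time: 28.25
tool_pos: [0.573, 0.2088, 0.1271]
tool_rot: [0.001, -0.179, 0.984, -0.0]
contact_force: [1.0, -1.6, 2.6]
[117.0699  18.2598] 458
[215.5428  17.67  ] 2421
[324.2353  13.0882] 34
[313.6  10.8] 15
[331.2932 135.3759] 133
[ 94.  182.1] 30
[347.1589 188.4112] 107
[359.973  190.1622] 37
[376.8421 201.3158] 19
[163.0361 218.1139] 360
t 28.35 shift [ 0.2809 -0.0015  0.6404] F [-0.416  -0.1915 -0.4856] w 0.002459963770870889 tool z [-0.0025 -0.001  -1.    ] roll -0.0005033359183523361
```

Lid is following (tab now at scene (331,135)). Continue closing.

```bash
python3 -m pendant '[[0,[0.06,0,0.1],0],[0,[0.11,0,0.2],0],[0,[0.16,0,0.3],0],[0,[0.21,0,0.4],0],[0,[0.24,0,0.5],0],[0,[0.265,0,0.6],0],[0,[0.28,0,0.64],0],[0,[0.28,0,0.64],0]]' |grep -A3 time
python3 -m pendant '[[0,[0.01,0,0.05],0],[0,[0.015,0,0.09],0],[0,[0.015,0,0.09],0]]' |grep -A3 time
python3 go.py D -.07 0 .0265 1.933
```

```text
time: 29.15
tool_pos: [0.5397, 0.1976, 0.0477]
tool_rot: [-0.001, -0.18, 0.984, 0.0]
contact_force: [0.3, -0.3, 0.3]
time: 29.45
tool_pos: [0.5391, 0.1971, 0.0378]
tool_rot: [-0.0, -0.18, 0.984, 0.0]
contact_force: [-0.3, 0.6, 0.2]
t 29.45 shift [ 0.016  -0.0058  0.0946] F [-0.2723  0.5873  0.2365] w 0.003109686344433275 tool z [-0.0006 -0.0001 -1.    ] roll -0.00014968248381041168
```

```bash
python3 -m pendant '[[0,[0,0,0.03],0],[0,[0,0,0.06],0],[0,[0,0,0.06],0]]' |grep -A3 time
python3 -m pendant '[[0,[0,0,0.015],0],[0,[0,0,0.015],0]]' |grep -A3 time
python3 -m pendant '[[0,[0,0,0.012],0],[0,[0,0,0.012],0]]' |grep -A3 time
```

```text
time: 29.75
tool_pos: [0.5391, 0.1971, 0.0306]
tool_rot: [-0.0, -0.18, 0.984, -0.0]
contact_force: [-0.2, 0.2, -0.7]
time: 29.95
tool_pos: [0.5393, 0.1972, 0.0292]
tool_rot: [-0.0, -0.18, 0.984, 0.0]
contact_force: [-0.1, -0.0, 1.1]
time: 30.15
tool_pos: [0.5393, 0.1972, 0.0279]
tool_rot: [-0.0, -0.18, 0.984, -0.0]
contact_force: [0.2, 0.5, -0.1]
```

```bash
python3 -m pendant '[[0,[0,0,0.01],0],[0,[0,0,0.01],0]]' |grep -A3 time
python3 -m pendant '[[0,[0,0,0.01],0],[0,[0,0,0.01],0]]' |grep -A3 time
python3 -m pendant '[[0,[0,0,0.01],0],[0,[0,0,0.01],0]]' |grep -A3 time
```

```text
time: 30.35
tool_pos: [0.5394, 0.1971, 0.0267]
tool_rot: [0.0, -0.18, 0.984, -0.0]
contact_force: [0.7, -0.6, 0.3]
time: 30.55
tool_pos: [0.5394, 0.1972, 0.0261]
tool_rot: [-0.0, -0.18, 0.984, -0.0]
contact_force: [-2.3, -0.1, 4.5]
time: 30.75
tool_pos: [0.5394, 0.1972, 0.026]
tool_rot: [-0.0, -0.18, 0.984, -0.0]
contact_force: [-5.3, -0.9, 11.3]
```

```bash
python3 -m pendant '[[0,[0,0,0.008],0],[0,[0,0,0.008],0],[0,[0,0,0.008],0]]' |grep -A3 time
python3 -m pendant '[[0,[0,0,-0.03],0],[0,[0,0,-0.3],0],[0,[0.3,0,-0.7],0],[0,[0.8,0,-1],0],[0,[0.8,0,-1],0],[0,[0.8,0,-1],0],[0,[0.8,0,-1],0]]' |grep -A5 time
python3 - <<'E'
from h import *
from go import DC,DY
s=grab("scene","pics/s10.png");t=grab("top","pics/t10.png")
R2=np.array([[np.cos(DY),-np.sin(DY)],[np.sin(DY),np.cos(DY)]])
p=np.r_[DC+R2@[-.093,0],.0655]
print("tab expected",proj(s,p),proj(t,p))
for f in(s,t):
  for c,a,_ in blobs(mask(f,(3,150,60),(15,255,255)),15):
     if c[1]>80: print(c,a)
for c,a,_ in blobs(mask(s,(20,150,60),(32,255,255))[200:300].copy(),15): print("band",c+[0,200],a)
E
```

```text
time: 31.05
tool_pos: [0.5395, 0.1971, 0.0259]
tool_rot: [-0.0, -0.18, 0.984, -0.0]
contact_force: [-7.5, -1.8, 16.3]
time: 31.75
tool_pos: [0.4498, 0.1632, 0.1436]
tool_rot: [0.001, -0.18, 0.984, 0.0]
contact_force: [0.4, -0.1, -0.8]
gripper_width: 0.004
grasp_force: 0.0
tab expected [[311.5253 176.0322]] [[185.7732 243.2557]]
[102.6536 164.9993] 1527
[147.9375 150.4375] 16
[311.2534 177.8767] 146
[185.6152 242.8876] 356
[ 35.1564 344.5647] 1298
[ 87.5973 306.9555] 2560
[149.1471 334.9118] 34
[119.2222 334.6667] 18
[139.6364 336.6364] 22
[152.  346.9] 30
[142.    361.375] 16
[153.2444 371.7556] 45
[147.7333 368.6   ] 15
[143.4146 378.6098] 41
[153.     382.8148] 27
[146.6667 403.5556] 36
[150.9375 402.    ] 16
band [195.61 266.33] 100
```

The tab sits at its shut position in both views (311,178 and 186,243), the stirrer is at rest in its holder, and the arm is clear.

```bash
python3 -c "
from plant import manip
print(manip.job_done())"
```

```text
the job is handed in; nothing more can be done
None
```

The job is handed in, with no verdict returned: the tablets are mixed in all four halves with about 16 mm to spare, the stirrer is back in its holder, and the lid is shut and was pressed at about 16 N; one push on the open lid against its stop read about 55 N, close to the 60 N limit.

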